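Feel along the open neck collar for rough spots

ROBOT

A 7-joint arm with a two-finger parallel gripper is mounted at the origin on the work surface. World frame = base frame: x ahead of the robot, y to its left, z up, the work surface at z = 0. Lengths are in m, angles in rad, forces in N, time in s.
With the tool pointing down it reaches from about 0.4 to 0.9 m from the base axis. Payload 5.5 kg.
Tool frame: the origin (TCP) lies midway between the tips of the shut fingers; the grasp point (between the pads) lies 19 mm behind it (manip.grip_depth is the distance from the TCP to the grasp point, in m); z points along the fingers, y is the line along which they close (so a half turn about z gives the same grasp; the last joint's range is limited). The gripper opens to 92 mm and grips with 3 to 60 N. Pads are 19 mm wide; open, the fingers measure 130 mm over their backs; the gripper's body (75 mm by 190 mm) begins 47 mm behind the grasp point.
Start: joints at [1.524, 0.501, -0.427, 1.55, 0.221, 1.138, -0.21], TCP at [0.198, -0.619, 0.227] pointing down, gripper open.
Joint ranges: [-2.88, 2.88], [-0.31, 2.03], [-1.54, 1.56], [0.2, 2.42], [-1.41, 4.55], [0.19, 2.02], [-2.57, 2.57]. Speed limits (rad/s): [2.57, 2.57, 3.14, 3.14, 3.14, 3.14, 3.14].

INTERFACE

Orientations are given as a unit quaternion [x, y, z, w].
In Python, from bench import manip, effector, viewer gives the robot as it stands. Calls block until the motion is done:
- manip.move_pose(position, orientation): joint-space move of the TCP to a pose.
- manip.servo_line(position, ori=None, vel=0.15): straight line of the TCP; ori=None keeps the orientation; vel is the mean speed in m/s.
- manip.movej(angles): joint-space move.
- effector.open_jaws() and effector.close(f_grip=None): open the fingers fully, or close them until they stop; f_grip is the grip in N (None keeps the last).
- manip.sleep(seconds).
- manip.solve_ik(position, orientation): joint angles nearest the present ones, or None.
- viewer.get_image(name): name is "scene" or "top" or "wrist"; returns the picture (420x560x3 uint8, red, green, blue); there is no depth.
- viewer.get_calibration(name): a dict with "vfov" (degrees; the focal length in pixels is half the picture's height over the tangent of half this angle, whatever the lens; pixels are square), "cx", "cy" (the principal point, pixels), "eye" and "attitude" of the camera in the world. Camera axes: x right, y down, z forward; pixel columns grow to the right and rows downward; lengths in m; the calibration is good to about 2 mm. A picture is of the moment at which its call begins: read the wrist's pose just before it. get_calibration takes no time and is no camera call; for the wrist camera it gives the pose at the moment of the call.
A pose or a line that the arm cannot do raises manip.PlanningError and nothing moves.
- manip.hand_in(): hands the job in; it is judged then, once.
Readings, each from a call of its own:
- manip.current_clock(): time.
- manip.current_q(): joint angles.
- manip.current_joint_velocities(): joint speeds.
- manip.current_tau(): joint torques, N m.
- manip.current_tool_pos(): TCP position.
- manip.current_tcp_rot(): TCP orientation.
- manip.current_force(): force on the tool from outside, world axes, zero at the start.
- manip.current_wrist_torque(): the same for the moment, N m.
- manip.current_finger_gap(): finger opening in m.
- manip.current_gripper_force(): force on a finger pad.
Only numpy, scipy, OpenCV 4.12 (cv2) and the standard library are available. Lean on these libraries where they do the work, as an engineer would, in place of code of your own. Each camera call takes 0.05 s, during which the arm holds its last target. There are 200 camera calls.

TASK

Check the open wooden neck collar for rough spots: with the gripper closed, set the fingertips on its disc-shaped end and run them along the top of the bar all the way round to the plain end, in light contact and without lifting off on the way. The collar's plate is sprung: never push it down to its stop, do not take hold of the collar, and leave the closed hoop and everything else alone. Finish holding still with the fingertips resting lightly on the plain end.

Things in the scene. Friction and masses are not known exactly. Their poses are not given: they have to be found in the camera images.
- collar (a joint): How far the sprung plate, with the collar fixed on it, has been pushed down, in m: 0 is up (at rest), 0.014 is the bottom stop. It moves straight down only and springs back: about 0.5 N starts it, then 0.35 N per mm (4 mm at about 1.9 N, bottom at about 5.4 N).
- rest: Finishing rest fixed to the table at any yaw: wooden foot 184 mm across, 18 mm high; over it on a spring guide a plywood plate 184 mm across, upper face 48 mm above the table. On the plate an open neck collar is fixed (cannot come off or turn): a dark wooden round bar 12 mm thick bent to three quarters of a circle, its top 68 mm above the table. Origin: centre under the foot, z up.
- collar_centre (a point): Point in the air at the centre of the collar's circle (80 mm radius to the bar's centreline), level with the top of the bar; sinks with the plate. The gap, a quarter of the circle, is centred on this frame's -x; y points to the disc end's side, z up. Angles below are counted from its +x towards +y.
- collar_disc_end (a point): Centre of the upper face of the collar's disc end: a flat wooden disc 26 mm across and 12 mm thick, flush with the bar's top, at 135 degrees round the circle.
- collar_plain_end (a point): On the top line of the bar at its other, plain end (no disc), at -135 degrees, 4 mm before the bar's rounded tip begins.
- hoop: A second, similar rest of the same size and height, fixed and NOT sprung, that carries a closed hoop: a full circle of the same dark bar, no gap and no disc. To be left untouched. Origin: centre of the underside of its foot.
- bangle_on_rest: Loose wooden bangle 72 mm across, 12 mm high, lying on the sprung plate inside the collar, its top 8 mm below the collar's top. Origin: centre of its underside.
- bangle_a: Loose dark wooden bangle 72 mm across, 12 mm high, lying on the table between the rests. Origin: centre of its underside.
- bangle_b: Loose dark wooden bangle 68 mm across, 16 mm high, lying on the table between the rests, further from the robot. Origin: centre of its underside.
- bowl: Loose wooden bowl 110 mm across, 50 mm high. Origin: centre of its underside.
- brush: Loose hand brush lying on the table along its own x. Origin near its middle, on the table.
- tub: Loose white plastic open tub 120 x 200 mm, 45 mm high, at the far side. Origin: centre of its underside.
- oil_jar: Loose amber glass jar 60 mm across, 80 mm high, at the far side. Origin: centre of its underside.
- collar_p1 (a point): On the top line of the collar's bar, at 90 degrees round its circle (one sixth of the way along from the disc end to the plain end).
- collar_p2 (a point): On the top line of the collar's bar, at 45 degrees round its circle (one third of the way from the disc end to the plain end).
- collar_p3 (a point): On the top line of the collar's bar, at 0 degrees round its circle (halfway round from the disc end to the plain end).
- collar_p4 (a point): On the top line of the collar's bar, at -45 degrees round its circle (two thirds of the way from the disc end to the plain end).
- collar_p5 (a point): On the top line of the collar's bar, at -90 degrees round its circle (five sixths of the way from the disc end to the plain end).

How it is judged:
By the outcome, as a careful person would: the job done as asked, in the order asked, and still so for the second after the job is handed in, while the arm keeps its last pose, push and grip.
It also fails if it takes over 54 s, if anything falls off the work surface, if the arm or the gripper's body presses on something with over 40 N, if the wrist force passes 120 N, or if a joint passes its speed limit or range.

## Working session

There is one attempt and no reset: what is moved stays moved. The work goes in short steps, each a Python script; the robot and the scene stay as the last script left them, time stands still between calls to the robot, and variables do not carry over. Pictures are saved under pics/ and viewed, at most 10 in all, crops included, and the job is handed in when it is done.

```bash
mkdir -p pics; python3 - <<'E'
from bench import manip, effector, viewer
import cv2
for n in ("top","scene"):
    im=viewer.get_image(n); cv2.imwrite(f"pics/{n}0.png",im[:,:,::-1])
    print(n,viewer.get_calibration(n))
print(viewer.get_calibration("wrist"))
print(manip.current_clock(),manip.current_tool_pos(),manip.current_tcp_rot(),manip.current_force())
E
```

```text
top {'vfov': 43.44412409592261, 'cx': 282.70829627304323, 'cy': 210.20305244106962, 'eye': array([ 0.34747245, -0.07062514,  1.34664502]), 'attitude': array([ 0.71251138, -0.69641594,  0.05763174, -0.06333205])}
scene {'vfov': 56.36690076789116, 'cx': 281.5040660729092, 'cy': 210.05228486620396, 'eye': array([1.24683868, 0.22215305, 0.56203675]), 'attitude': array([ 0.47041652,  0.73960837, -0.4053909 , -0.25951102])}
{'vfov': 65.78741425791769, 'cx': 278.1799813407119, 'cy': 213.08682385015737, 'eye': array([ 0.26619318, -0.59684366,  0.38430159]), 'attitude': array([ 0.80039342, -0.58393829, -0.08085969,  0.10884922])}
0.1 [ 0.1978988  -0.61847084  0.2257685 ] [ 9.88024608e-01  1.54293775e-01 -1.31623676e-04 -8.88046516e-04] [ 0.14665135 -0.69408529 -0.20969167]
```

View pics/top0.png

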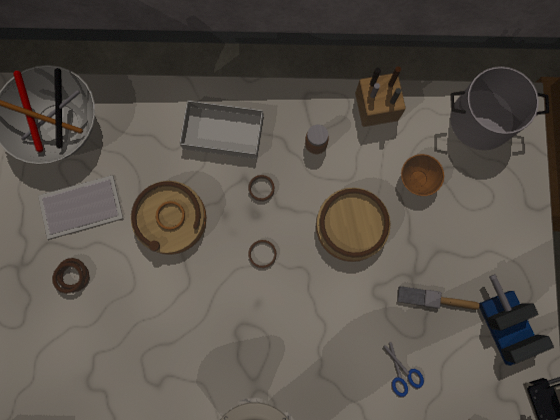

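View pics/scene0.png

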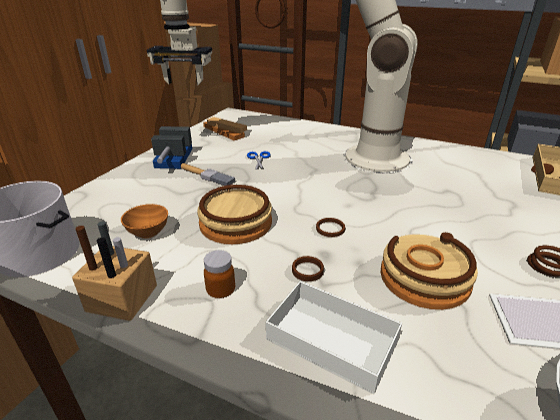

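```bash
cat > h.py <<'E'
import numpy as np, cv2
from scipy.spatial.transform import Rotation as R
def ray(c,u,v,z):
    f=210/np.tan(np.radians(c["vfov"]/2))
    d=R.from_quat(c["attitude"]).apply([(u-c["cx"])/f,(v-c["cy"])/f,1])
    e=np.array(c["eye"]); return e+d*(z-e[2])/d[2]
def proj(c,P):
    f=210/np.tan(np.radians(c["vfov"]/2))
    p=R.from_quat(c["attitude"]).inv().apply(np.asarray(P)-c["eye"])
    return f*p[...,:2]/p[...,2:]+[c["cx"],c["cy"]]
E
python3 - <<'E'
from h import *
from bench import viewer
c=viewer.get_calibration("top")
im=cv2.imread("pics/top0.png")[165:275,115:225]
cv2.imwrite("pics/topc.png",cv2.resize(im,None,fx=5,fy=5,interpolation=cv2.INTER_CUBIC))
for uv in [(168,217),(153,246),(195,231)]: print(ray(c,*uv,.068))
print(ray(c,353,223,.068),ray(c,255,400,0))
E
```

```text
[0.54525704 0.22400516 0.068     ]
[0.47295542 0.25626864 0.068     ]
[0.51207849 0.15574553 0.068     ]
[ 0.54055354 -0.23056213  0.068     ] [ 0.10862655 -0.00034453  0.        ]
```

View pics/topc.png

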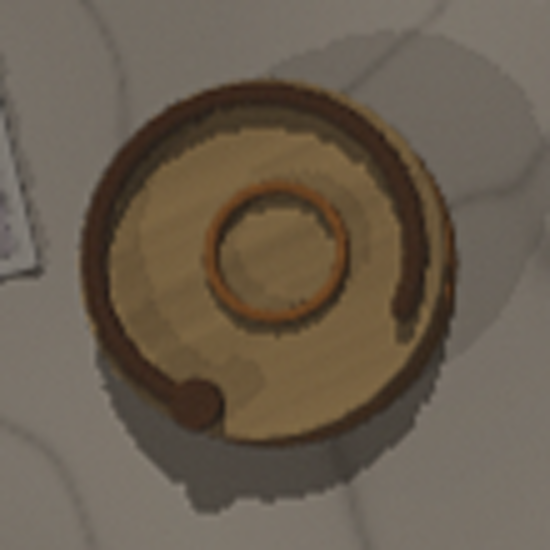

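```bash
python3 - <<'E'
from h import *
from bench import manip, effector, viewer
effector.close(f_grip=10)
manip.move_pose([0.43,0.22,0.26],[1,0,0,0]); manip.sleep(.3)
print(manip.current_clock(),manip.current_tool_pos(),manip.current_tcp_rot(),manip.current_force(),manip.current_finger_gap())
c=viewer.get_calibration("wrist"); im=viewer.get_image("wrist")
import pickle; pickle.dump(c,open("c.pkl","wb"))
cv2.imwrite("pics/w1s.png",im[:,:,::-1]); 
cv2.imwrite("pics/w1.png",cv2.resize(im[:,:,::-1],(800,600),interpolation=cv2.INTER_CUBIC))
print(c)
E
```

```text
4.8833 [0.43012536 0.21976511 0.25994226] [ 9.99999966e-01 -2.54989808e-04 -4.96376085e-05  2.25166189e-05] [-0.1709639   0.36354133 -0.98762125] 0.0004457717412707282
{'vfov': 65.78741425791769, 'cx': 278.1799813407119, 'cy': 213.08682385015737, 'eye': array([0.5017811 , 0.2195934 , 0.41847356]), 'attitude': array([-0.70042345,  0.70070203,  0.09616249, -0.09579366])}
```

View pics/w1.png

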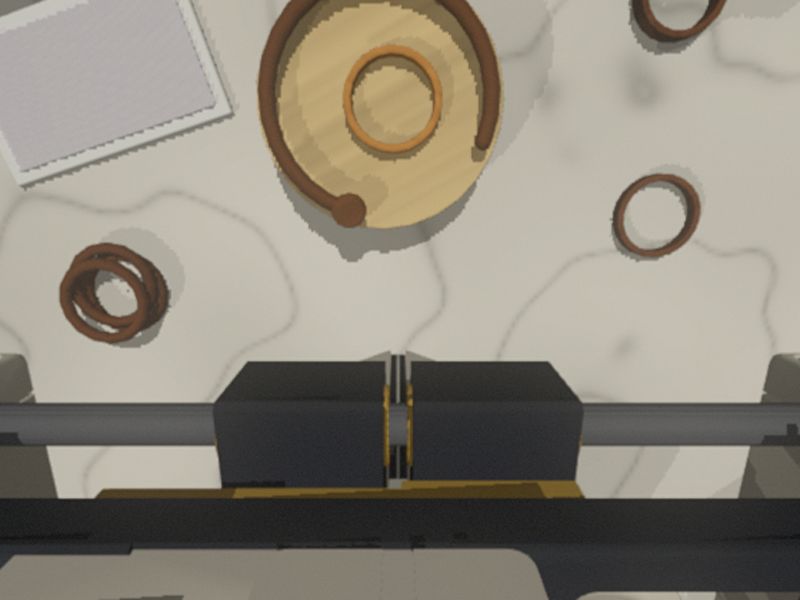

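```bash
python3 - <<'E'
from h import *
from bench import manip, viewer
import pickle
from scipy.optimize import least_squares
manip.servo_line([0.49,0.22,0.26]); manip.sleep(.2)
c=viewer.get_calibration("wrist"); im=viewer.get_image("wrist")[:,:,::-1].copy()
cv2.imwrite("pics/w2s.png",im); pickle.dump(c,open("c.pkl","wb"))
ct=viewer.get_calibration("top"); it=cv2.imread("pics/top0.png")
def fit(c,im,name,thr):
    hsv=cv2.cvtColor(im,cv2.COLOR_BGR2HSV)
    m=((hsv[...,2]<thr)&(hsv[...,1]>90)).astype(np.uint8)
    v,u=np.nonzero(m)
    P=np.array([ray(c,a,b,.062)[:2] for a,b in zip(u,v)])
    x=np.array([.545,.224])
    for w in (.03,.015,.011,.010,.010):
        r=np.hypot(*(P-x).T); k=abs(r-.08)<w
        x=least_squares(lambda x:np.hypot(*(P[k]-x).T)-.08,x,loss="soft_l1",f_scale=.003).x
    r=np.hypot(*(P-x).T); k=abs(r-.08)<.010
    a=np.degrees(np.arctan2(*(P[k]-x).T[::-1]))
    rf=np.hypot(*(P[k]-x).T)
    h,_=np.histogram(a,72,(-180,180)); print(name,x,k.sum(),rf.mean(),"std",(rf-.08).std()); print(h)
    return x
xw=fit(c,im,"wrist",130); xt=fit(ct,it,"top",75)
out=im.copy()
a=np.radians(np.arange(0,360,10))
for p in proj(c,np.c_[xw[0]+.08*np.cos(a),xw[1]+.08*np.sin(a),0*a+.062]): cv2.circle(out,tuple(int(round(t)) for t in p),1,(0,255,0),-1)
cv2.imwrite("pics/w2.png",cv2.resize(out[0:300,120:520],(800,600),interpolation=cv2.INTER_CUBIC))
print(manip.current_clock())
E
```

```text
wrist [0.55057216 0.23284316] 5610 0.07925071015403028 std 0.0046098025888205415
[  0   0   0   0   0   0   0   0   0   0   0   0   0  41  74  76  81  84
  92  96  98 104 109 111 116 112  93  92  96 101 121 100 107 131 134 137
 125 138 133 135 134 132 128 121 124 116 116 112 102 104 104  91  89  88
  76  76  74  70  67  68  68  66  66  64  65  66  65 101 105  95  20   0]
top [0.54700904 0.23060651] 997 0.07978199051859662 std 0.004892291400893665
[ 2  0  2  0  1  0  0  0  0  0  0  0  2 11 14 14 13 12 15 15 13 13 16 15
 18 17 18 16 16 18 21 18 21 20 22 22 16 23 23 22 19 20 22 20 20 19 21 17
 21 20 17 16 16 11 18 15 14 12 13 15 16 17 15 17 18 16 18 19 21 18  7  0]
5.7333
```

View pics/w2.png

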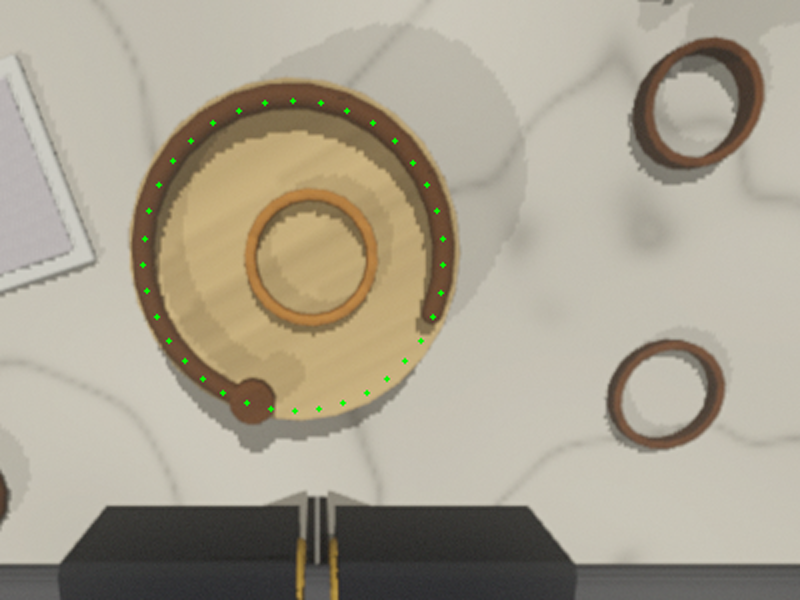

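```bash
cat >> h.py <<'E'
from scipy.optimize import least_squares
def fit(c,im,name,thr):
    hsv=cv2.cvtColor(im,cv2.COLOR_BGR2HSV)
    m=((hsv[...,2]<thr)&(hsv[...,1]>110)&(hsv[...,0]<14)).astype(np.uint8)
    v,u=np.nonzero(m)
    P=np.array([ray(c,a,b,.062)[:2] for a,b in zip(u,v)])
    x=np.array([.549,.231,.08])
    for w in (.015,.011,.010,.009,.009):
        d=P-x[:2]; a=np.degrees(np.arctan2(d[:,1],d[:,0])); k=(abs(np.hypot(*d.T)-.08)<w)&(a>-105)&(a<145)
        x=least_squares(lambda x:np.hypot(*(P[k]-x[:2]).T)-x[2],x,loss="soft_l1",f_scale=.003).x
    d=P-x[:2]; r=np.hypot(*d.T); a=np.degrees(np.arctan2(d[:,1],d[:,0]))
    k=(abs(r-.08)<.025)&(abs(a-165)<18)
    k=k&(abs(np.hypot(*(P-P[k].mean(0)).T))<.02)
    res=(r-x[2])[(abs(r-.08)<.009)&(a>-105)&(a<145)]
    h=np.where(abs(r-.08)<.009)[0]; lo=np.sort(a[h][(a[h]>-140)])[5]
    print(name,x,"std",res.std(),"plain tip ang",lo)
    return x
def ang(c,x,u,v,z=.068):
    p=ray(c,u,v,z)[:2]-x[:2]; return np.hypot(*p),np.degrees(np.arctan2(p[1],p[0]))
E
python3 - <<'E'
from h import *
from bench import manip, viewer
import pickle
c=pickle.load(open("c.pkl","rb")); im=cv2.imread("pics/w2s.png")
x=fit(c,im,"wrist",130); print("disc",ang(c,x,246,200.5),"tip",ang(c,x,335.5,161,.062))
ct=viewer.get_calibration("top"); xt=fit(ct,cv2.imread("pics/top0.png"),"top",75)
print("disc",ang(ct,xt,154.4,245.8),"tip",ang(ct,xt,195.6,227,.062))
q=[2**-.5,-2**-.5,0,0]  # tool x -> -y
print(R.from_quat(q).as_matrix()[:,0])
manip.move_pose([.55,.30,.26],q); manip.sleep(.2)
c=viewer.get_calibration("wrist"); im=viewer.get_image("wrist")[:,:,::-1].copy()
cv2.imwrite("pics/w3s.png",im); pickle.dump(c,open("c3.pkl","wb"))
x=fit(c,im,"wrist90",130)
a=np.radians(np.arange(0,360,10)); out=im.copy()
for p in proj(c,np.c_[x[0]+.08*np.cos(a),x[1]+.08*np.sin(a),0*a+.062]): cv2.circle(out,tuple(int(round(t)) for t in p),1,(0,255,0),-1)
cv2.imwrite("pics/w3.png",cv2.resize(out[0:300,80:480],(800,600),interpolation=cv2.INTER_CUBIC))
print(manip.current_clock(), c["eye"])
E
```

```text
wrist [0.5535574  0.23355257 0.08023294] std 0.002619289339113727 plain tip ang -112.17335603758063
disc (np.float64(0.07958294856182116), np.float64(163.653047708834)) tip (np.float64(0.08283260913936988), np.float64(-113.78379826189176))
top [0.55252084 0.23266043 0.07968455] std 0.0025828199946235308 plain tip ang -108.88269923737373
disc (np.float64(0.08154705223012622), np.float64(165.64054554443618)) tip (np.float64(0.08236530719989761), np.float64(-111.14957783841653))
[ 0. -1.  0.]
wrist90 [0.55361253 0.23328603 0.08023983] std 0.0025687632900535484 plain tip ang -112.49159956312775
9.425 [0.54929541 0.22763943 0.41852774]
```

View pics/w3.png

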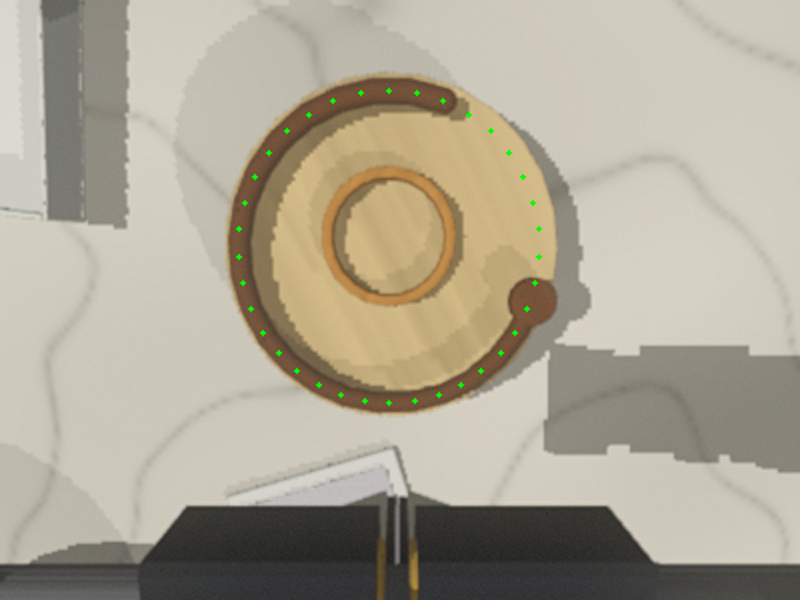

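```bash
cat >> h.py <<'E'
C=np.array([.5535,.2333]); OFF=29.3
def pt(deg,z): # deg: collar angle
    a=np.radians(deg+OFF); return [C[0]+.08*np.cos(a),C[1]+.08*np.sin(a),z]
E
python3 - <<'E'
from h import *
from bench import manip
import pickle
c3=pickle.load(open("c3.pkl","rb")); print("disc3",ang(c3,np.r_[C,0],346.5,150.5), "plain3",ang(c3,np.r_[C,0],80+456/2,50,.062))
def F(n=10):
    f=[]
    for _ in range(n): manip.sleep(.02); f.append(manip.current_force())
    return np.mean(f,0),np.std(f,0)
manip.servo_line(pt(135,.11),vel=.15); manip.servo_line(pt(135,.078),vel=.05); manip.sleep(.2)
f0,s=F(25); print("tare",f0,s,manip.current_tool_pos(),pt(135,.078),manip.current_q())
for z in np.arange(.072,.0629,-.001):
    manip.servo_line(pt(135,z),vel=.02); f,_=F()
    p=manip.current_tool_pos(); print(round(z,4),p[2].round(5),(f-f0).round(2))
    if (f-f0)[2]>1.0: break
np.save("f0.npy",f0); print(manip.current_clock())
E
```

```text
disc3 (np.float64(0.08035575345503362), np.float64(163.28883368133046)) plain3 (np.float64(0.08275107119946559), np.float64(-114.33502751811547))
tare [ 0.16792178  0.04072467 -0.07287789] [0.38074274 0.54664397 0.56361023] [0.47650591 0.2549313  0.07801438] [np.float64(0.47648466028588166), np.float64(0.2549480356780691), 0.078] [ 0.31138159  0.83877513 -1.17794409  1.9244498   0.91529836  1.04879203
  1.86187467]
0.072 0.07206 [-0.08 -0.14  0.09]
0.071 0.07103 [-0.57 -0.06  0.16]
0.07 0.06999 [ 0.01 -0.26 -0.1 ]
0.069 0.06899 [-0.25  0.25  0.01]
0.068 0.06806 [0.13 0.24 1.05]
14.4167
```

```bash
sed -i 's/OFF=29.3/OFF=28.6/' h.py; python3 - <<'E'
from h import *
from bench import manip
print([manip.solve_ik(pt(d,.066),manip.current_tcp_rot()) is not None for d in range(135,-136,-30)])
f0=np.load("f0.npy")
def F(n):
    f=[]
    for _ in range(n): manip.sleep(.02); f.append(manip.current_force())
    return np.mean(f,0)-f0
z=.0665; log=[]
manip.servo_line(pt(135,z),vel=.02)
for d in np.arange(126,-136,-9):
    f=F(8); log.append((d,round(z*1e3,2),f.round(2).tolist()))
    z=np.clip(z-.0004*(1.5-f[2]),.0645,.0678)
    manip.servo_line(pt(d,z),vel=.04)
manip.sleep(.3); f=F(25)
for l in log: print(l)
print("end",f,manip.current_tool_pos(),pt(-135,z),manip.current_clock())
E
```

```text
[True, True, True, True, True, True, True, True, True, True]
(np.int64(126), 66.5, [0.24, -0.15, 1.36])
(np.int64(117), np.float64(66.44), [0.26, 0.78, 1.25])
(np.int64(108), np.float64(66.34), [0.31, 0.28, 0.99])
(np.int64(99), np.float64(66.14), [0.57, 0.56, 0.91])
(np.int64(90), np.float64(65.9), [0.48, 0.19, 1.41])
(np.int64(81), np.float64(65.86), [0.59, 0.26, 1.35])
(np.int64(72), np.float64(65.8), [0.77, 0.14, 1.29])
(np.int64(63), np.float64(65.72), [0.65, -0.22, 1.37])
(np.int64(54), np.float64(65.67), [1.08, 0.13, 1.49])
(np.int64(45), np.float64(65.67), [0.91, -0.15, 1.73])
(np.int64(36), np.float64(65.76), [0.58, -0.09, 1.76])
(np.int64(27), np.float64(65.86), [0.43, -0.61, 1.37])
(np.int64(18), np.float64(65.81), [0.63, -0.34, 1.36])
(np.int64(9), np.float64(65.75), [0.64, -0.7, 1.38])
(np.int64(0), np.float64(65.7), [0.3, -0.85, 1.65])
(np.int64(-9), np.float64(65.77), [0.39, -0.78, 1.44])
(np.int64(-18), np.float64(65.74), [0.25, -0.86, 1.07])
(np.int64(-27), np.float64(65.57), [-0.05, -1.06, 1.47])
(np.int64(-36), np.float64(65.56), [0.24, -1.09, 1.75])
(np.int64(-45), np.float64(65.66), [-0.02, -1.21, 1.54])
(np.int64(-54), np.float64(65.67), [-0.42, -1.02, 1.61])
(np.int64(-63), np.float64(65.72), [-0.97, -0.96, 1.26])
(np.int64(-72), np.float64(65.62), [-0.62, -0.85, 1.59])
(np.int64(-81), np.float64(65.66), [-0.87, -0.6, 1.53])
(np.int64(-90), np.float64(65.67), [-0.95, -0.75, 1.48])
(np.int64(-99), np.float64(65.66), [-0.95, -0.28, 1.75])
(np.int64(-108), np.float64(65.76), [-0.83, -0.49, 1.62])
(np.int64(-117), np.float64(65.81), [-1.14, -0.22, 1.62])
(np.int64(-126), np.float64(65.86), [-1.35, -0.41, 1.47])
(np.int64(-135), np.float64(65.85), [-1.26, -0.11, 1.4])
end [-1.20050754  0.2411311   1.25689738] [0.53089349 0.15654104 0.06577593] [np.float64(0.5309126834525699), np.float64(0.1565548820367954), np.float64(0.0658053611137225)] 33.3833
```

```bash
python3 - <<'E'
from h import *
from bench import viewer
c=viewer.get_calibration("scene"); im=viewer.get_image("scene")[:,:,::-1]
u,v=proj(c,np.array(pt(-135,.066))).astype(int); print(u,v)
cv2.imwrite("pics/s2.png",cv2.resize(im[max(v-70,0):v+80,max(u-80,0):u+120],(800,600),interpolation=cv2.INTER_CUBIC))
E
```

```text
394 236
```

View pics/s2.png

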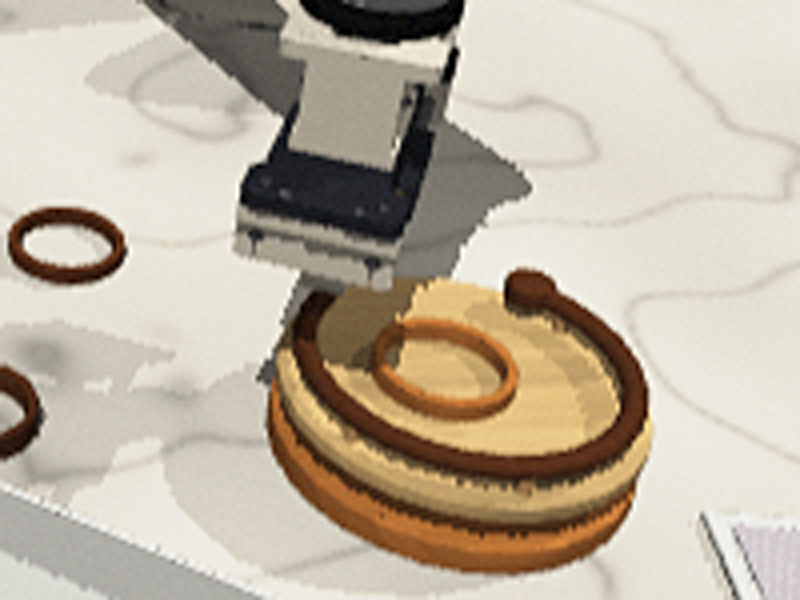

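The hand stands over the plain end (about 330,290 in the crop), and the bangle and the other things are undisturbed.

```bash
python3 -c "
from bench import manip
print(manip.hand_in())"
```

```text
the job is handed in; nothing more can be done
None
```

I ran the closed fingertips along the collar from the disc end to the plain end, pressing with about 0.9–1.8 N in contact at every check. They now rest still on the plain end at about 1.3 N, and the job is handed in with the clock at about 33 s.

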